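# Load the spot-plate dryer

### The arm

A 6-joint arm with a two-finger parallel gripper is mounted at the origin on the work surface. World frame = base frame: x ahead of the robot, y to its left, z up, the work surface at z = 0. Lengths are in mm, angles in rad, forces in N, time in s.
With the tool pointing down it reaches from about 400 to 825 mm from the base axis. Payload 7 kg.
Tool frame: the origin (TCP) lies between the finger pads; the fingertips stand ahead of it and the grasp point (between the pads) lies 5 mm behind it (arm.tip_reach is the z of the fingertips in the tool frame, in mm); z points along the fingers, y is the line along which they close (so a half turn about z gives the same grasp; the last joint's range is limited). The gripper opens to 85 mm and grips with 20 to 120 N. Pads are 22 mm wide; open, the fingers measure 114 mm over their backs; the gripper's body (76 mm by 85 mm) begins 54 mm behind the grasp point. The pads swing forward as they close: fully open they stand 13 mm farther back than shut.
Start: joints at [-1.047, 0.359, 0.012, 0, -1.224, -0.288], TCP at [157.669, -656.305, 245.302] pointing down, gripper open.
Joint ranges: [-3.07, 3.07], [-1.43, 2.12], [-1.02, 1.25], [-3.03, 1.67], [-3.05, -0], [-3.03, 3.03]. Speed limits (rad/s): [2.39, 2.39, 3.01, 3.14, 3.14, 3.14].

### API

Orientations are given as a unit quaternion [x, y, z, w].
In Python, from workcell import arm, get_image, camera_info, boxes_of, outline_of gives the robot as it stands.
- The arm moves only by the shell command python3 -m crank 'ROWS' [FORCE]. ROWS is JSON, a list that holds one entry, the list of rows, each a list of 7 numbers: the shift along the tool's x, y, z in m, then the turn, a rotation vector about the tool's x, y, z in degrees, then the finger opening in m, from 0 to 0.0854. In form: [[[x, y, z, ax, ay, az, claw], ...]]. A call has 1 to 20 rows; each row is the pose to reach, as a shift and turn from the pose commanded when the call began, along the tool's axes at that moment; what a row does not reach only later rows make up. A row lasts 1/8 s, in which the tool goes at most 62.5 mm and 10.7 degrees, less where a joint would pass 70% of its speed; a pose out of reach is approached as far as the arm can. A call with a gripper value outside its range is refused whole. The fingers move at their own pace and stop on an object; FORCE is the grip in N (left out, the last holds). Time passes only in rows, so rows that repeat a pose let the fingers close. It gives the time, the measured TCP pose, the force, the opening and the grip force at its end, in the units of the state.
- arm.get_state(): the state, without advancing time (a new reading comes with each control period).
- get_image(name): name is "scene" or "top" or "wrist"; returns the picture (384x512x3 uint8, red, green, blue); there is no depth.
- camera_info(name): a dict with "camera_matrix" (3x3 intrinsics, pixels), "dist" ([k1, k2, p1, p2, k3] as OpenCV has them; the pictures are not rectified), "T" (4x4, takes a point from camera to world coordinates). Camera axes: x right, y down, z forward; pixel columns grow to the right and rows downward; lengths in mm; the calibration is good to about 2 mm. A picture is of the moment at which its call begins: read the wrist's pose just before it. camera_info takes no time and is no camera call; for the wrist camera it gives the pose at the moment of the call.
- arm.job_done(): hands the job in; it is judged then, once.
Trained networks look in the newest picture that a camera, given by its name, has taken for a name from the list of things; names that differ only in an ending like _2 or _b are one class to them, and where a whole thing is asked for, a point or a joint stands for the part that bears it (a point fixed in the world has none). Each returns a list of dicts, best first, with "conf" (0 to 1); they miss things now and then, are a little off and sometimes report something else, mostly with a low value. They report only what shows in the picture. A call takes as long as a camera call. They do not tell look-alikes from the thing itself.
- boxes_of(camera, label): "uv" ([column, row] in pixels, amid what is visible of it).
- outline_of(camera, label): "region" (384x512 bool, what is visible of it) and "uv" ([column, row] in pixels, amid what is visible of it).
The state is a dict: "t": time; "joints": joint angles; "joint_velocities": joint speeds; "tau": joint torques, N m; "tcp_pos": TCP position; "orientation": TCP orientation; "force": force on the tool from outside, world axes, zero at the start; "ft_torque": the same for the moment, N m; "opening": finger opening in mm; "grasp_force": force on a finger pad.
Only numpy, scipy, OpenCV 4.12 (cv2) and the standard library are available. Lean on these libraries where they do the work, as an engineer would, in place of code of your own. Each camera call takes 0.05 s, during which the arm holds its last target. There are 200 camera calls.

### The job

Pull the dryer's tray out to its stop and move every spot plate from the washing rack into the tray, each standing upright on its long edge in a slot of its own; set them down gently, never dropping one. With all of them in, push the tray fully home, and only then flip the lever on top of the dryer all the way back to start its fan. Leave the bottles and the beaker where they stand.

Things in the scene. Friction and masses are not known exactly. Their poses are not given: they have to be found in the camera images.
- tray (a joint): Sliding tray of the plate dryer, in m: 0 = pushed fully home, 0.15 = pulled out to its stop. It slides straight out of the dryer's front along the tray's -x (towards the robot); it starts home or up to 25 mm open, stays where it is left, and 2 to 4 N moves it. Travel 150 mm. Its steel front panel is 244 wide and 10 thick, its top edge 125 above the bench.
- tray_handle (a point): Middle of the tray's handle: a round bar 12 mm in diameter and 100 long along y, 114 above the bench, 50 in front of the panel's front face (axis to face). The axes are the tray's (x into the dryer, z up); it moves with the tray.
- tray_floor (a point): Point on the tray's floor under the middle of its centre slot, 20 above the bench; moves with the tray. x points into the dryer, y to the left as seen facing into it, z up. The tray has five slots along x, at y = -80, -40, 0, 40 and 80 mm, each 15 wide and 118 long (x from -59 to 59), between ribs 25 wide and 30 high. The tray's front panel is at x = -74 to -64, its handle bar at x = -124. With the tray fully out the slots lie wholly in front of the dryer.
- dryer: The plate dryer: a white painted cabinet 190 deep (x), 250 wide (y), 130 high. Its origin is on the bench, 60 in front of the middle of its front face; x points from front to back. The tray's opening is 110 high, from 10 to 120 above the bench.
- fan (a joint): Toggle lever of the dryer's fan, in rad: 0 = off, leaning forward (towards the robot, -x of the dryer) 0.5 rad from upright; 1.0 = on, leaning 0.5 rad to the back. It hinges about the dryer's y and stays where it is left; about 1 N at the tip moves it. It starts between 0 and 0.1.
- fan_tip (a point): Centre of the black ball (26 in diameter) at the top of the fan's lever. The pivot is 75 below it along the lever, 152 above the bench, 40 behind the dryer's front face and 60 to its -y side.
- rack_floor (a point): Point on the floor of the white washing rack under the middle of its centre slot, 8 above the bench. The loose rack, 130 long (x), 210 wide (y), 38 high, 0.9 kg, has the same five slots as the tray: along x, at y = -80, -40, 0, 40, 80 mm, 15 wide, between ribs 25 wide and 30 high. The plates start standing in it.
- reagent_mid (a point): Bystander: amber reagent bottle, 56 in diameter, 115 high, standing beyond the rack; point half-way up.
- beaker_mid (a point): Bystander: glass beaker, 66 in diameter, 85 high, standing beyond the rack; point half-way up.
- dropper_mid (a point): Bystander: small amber bottle, 40 in diameter, 70 high, standing on the back of the dryer's top; point half-way up.
- plate0_mid (a point): White porcelain spot plate, 110 long (its x), 10 thick (its y), 80 high (its z), about 0.2 kg, a flat slab with shallow round wells on one face; may be absent. Point at its centre, 40 above its lower long edge. z is up while it stands on its long edge; it starts so, in a slot of the washing rack.
- plate1_mid (a point): White porcelain spot plate, 110 long (its x), 10 thick (its y), 80 high (its z), about 0.2 kg, a flat slab with shallow round wells on one face; may be absent. Point at its centre, 40 above its lower long edge. z is up while it stands on its long edge; it starts so, in a slot of the washing rack.
- plate2_mid (a point): White porcelain spot plate, 110 long (its x), 10 thick (its y), 80 high (its z), about 0.2 kg, a flat slab with shallow round wells on one face; may be absent. Point at its centre, 40 above its lower long edge. z is up while it stands on its long edge; it starts so, in a slot of the washing rack.
- plate3_mid (a point): White porcelain spot plate, 110 long (its x), 10 thick (its y), 80 high (its z), about 0.2 kg, a flat slab with shallow round wells on one face; may be absent. Point at its centre, 40 above its lower long edge. z is up while it stands on its long edge; it starts so, in a slot of the washing rack.
- plate4_mid (a point): White porcelain spot plate, 110 long (its x), 10 thick (its y), 80 high (its z), about 0.2 kg, a flat slab with shallow round wells on one face; may be absent. Point at its centre, 40 above its lower long edge. z is up while it stands on its long edge; it starts so, in a slot of the washing rack.
Mind the look-alikes: they are no part of the job. Leave any brown or purple look-alike of the part that bears plate2_mid alone.

How it is judged:
By the outcome, as a careful person would: the job done as asked, in the order asked, and still so for the second after the job is handed in, with the robot touching nothing.
Of plate0, plate1, plate2, plate3, plate4 only 3 to 5 are there at a start; the rules pass over those that are not, and their reading is None.
At some moment in a run one of rack may be knocked a few centimetres aside while the robot is not near it.
It also fails if it takes over 208 s, if anything falls off the work surface, if the arm or the gripper's body presses on something with over 40 N, if the wrist force passes 120 N, or if a joint passes its speed limit or range.

## Working session

There is one attempt and no reset: what is moved stays moved. The work goes in short steps, Python scripts to look and compute and a shell command to move; the robot and the scene stay as the last step left them, time stands still between calls to the robot, and variables do not carry over. Pictures are saved under pics/ and viewed, at most 14 in all, crops included, and the job is handed in when it is done.

```bash
mkdir -p pics; ls; python3 - <<'E'
from workcell import arm,get_image,camera_info
import cv2,numpy as np
for n in ("scene","top"):
    im=get_image(n); cv2.imwrite(f"pics/{n}0.png",im[:,:,::-1])
    c=camera_info(n); print(n,np.round(c["camera_matrix"],1).tolist(),np.round(c["T"],3).tolist(),c["dist"])
c=camera_info("wrist");print(np.round(c["T"],3).tolist())
print(arm.get_state(),arm.tip_reach)
E
```

```text
pics
scene [[445.0, 0.0, 249.7], [0.0, 445.0, 191.9], [0.0, 0.0, 1.0]] [[-0.747, 0.507, -0.43, 1073.759], [0.665, 0.586, -0.463, 431.335], [0.018, -0.631, -0.775, 1038.068], [0.0, 0.0, 0.0, 1.0]] [-0.0529985  0.         0.         0.         0.       ]
top [[410.1, 0.0, 258.4], [0.0, 410.1, 190.1], [0.0, 0.0, 1.0]] [[0.02, -0.999, 0.046, 526.193], [-1.0, -0.02, -0.003, -103.08], [0.004, -0.046, -0.999, 1188.39], [0.0, 0.0, 0.0, 1.0]] [-0.12351082  0.          0.          0.          0.        ]
[[-0.233, 0.934, 0.27, 88.482], [0.973, 0.223, 0.066, -672.148], [0.001, 0.278, -0.961, 373.454], [0.0, 0.0, 0.0, 1.0]]
{'t': 0.1, 'joints': array([-1.04693504e+00,  3.59325417e-01,  1.11311325e-02, -3.10757918e-04,
       -1.22411623e+00, -2.88116628e-01]), 'joint_velocities': array([ 3.42870303e-04, -3.04940887e-03,  3.90884642e-03,  8.07810750e-05,
        2.45777848e-04,  1.31401074e-04]), 'tau': array([-1.20754597e-03, -5.84766591e+01,  2.94106722e+01,  6.95459157e+00,
       -3.25781046e-03, -3.01624112e-06]), 'tcp_pos': array([ 157.54120054, -655.91974759,  244.44197679]), 'orientation': array([-1.17546993e-01,  9.93067022e-01,  7.53250293e-04, -1.64778956e-04]), 'force': array([ 0.18901177, -0.01674433,  0.04078397]), 'ft_torque': array([-0.00035755,  0.00123159, -0.01495153]), 'grasp_force': 0.0, 'opening': 85.65657616266417} 14.0
```

View pics/scene0.png

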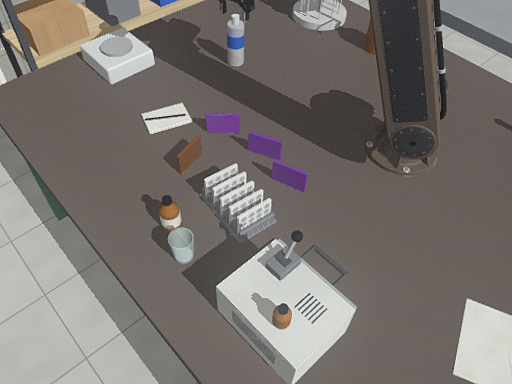

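View pics/top0.png

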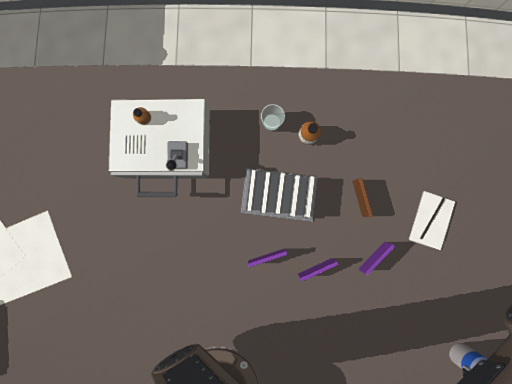

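The scene shows five white plates in the rack (top view about (282,195)) and the dryer at the upper left with its handle at (157,193). Purple and brown decoys lie around the rack. Next I'll localise everything.

```bash
cat > h.py <<'E'
import numpy as np,cv2
from scipy.spatial.transform import Rotation as R
from scipy.optimize import least_squares
from workcell import arm,get_image,camera_info,boxes_of,outline_of
def ray(n,uv,z,c=None):
    c=c or camera_info(n);T=np.array(c["T"])
    p=cv2.undistortPoints(np.array(uv,float).reshape(-1,1,2),np.array(c["camera_matrix"]),np.array(c["dist"])).reshape(-1,2)
    d=np.c_[p,np.ones(len(p))]@T[:3,:3].T
    return T[:3,3]+d*((z-T[2,3])/d[:,2])[:,None]
def proj(n,P,c=None):
    c=c or camera_info(n);T=np.array(c["T"]);Rw=T[:3,:3].T
    return cv2.projectPoints(np.array(P,float).reshape(-1,1,3),cv2.Rodrigues(Rw)[0],-Rw@T[:3,3],np.array(c["camera_matrix"]),np.array(c["dist"]))[0].reshape(-1,2)
def fr(x,y,yaw,P):
    c,s=np.cos(yaw),np.sin(yaw);P=np.atleast_2d(np.array(P,float))
    return np.c_[x+c*P[:,0]-s*P[:,1],y+s*P[:,0]+c*P[:,1],P[:,2]]
def quad(m):
    cs=max(cv2.findContours(m.astype(np.uint8),0,2)[0],key=cv2.contourArea)
    return cv2.minAreaRect(cs)
def tool(P=None,yaw=None):
    """shift in tool axes to world P, and turn az (deg) making tool -x point along yaw"""
    s=arm.get_state();r=R.from_quat(s["orientation"]);o={}
    print("t",round(s["t"],2),"tcp",s["tcp_pos"].round(1),"open",round(s["opening"],1),"F",s["force"].round(1))
    X=r.as_matrix()[:,0];a=np.arctan2(-X[1],-X[0])
    print(" yaw",round(np.degrees(a),2))
    if P is not None: print(" shift",(r.inv().apply(np.array(P)-s["tcp_pos"])/1000).round(4))
    if yaw is not None: print(" az",np.degrees(-(yaw-a)).round(2))
E
python3 - <<'E'
from h import *
for n in ("top","scene"):
    get_image(n)
    for l,z in (("tray_handle",114),("fan_tip",218),("rack_floor",8),("tray_floor",20),("plate0_mid",50),("dropper_mid",165),("reagent_mid",57),("beaker_mid",42)):
        for d in boxes_of(n,l)[:8]: 
            if d["conf"]>.2: print(n,l,round(d["conf"],2),np.round(d["uv"],1),ray(n,d["uv"],z)[0].round(0)[:2])
    for l in("dryer","rack_floor","tray_handle"):
        for d in outline_of(n,l)[:1]: print(n,l,d["region"].sum(),quad(d["region"]))
for n,(a,b,c,d) in dict(top=(80,220,90,320)).items():
    im=get_image(n)[a:b,c:d]; cv2.imwrite("pics/topc.png",cv2.resize(im,None,fx=3.4,fy=3.4,interpolation=2)[:,:,::-1])
E
```

```text
top tray_handle 0.9 [156.  175.8] [608. 165.]
top fan_tip 0.6 [173.9 165.7] [625.  97.]
top rack_floor 0.85 [277.5 195.9] [ 565. -162.]
top rack_floor 0.61 [157.2 173. ] [624. 189.]
top rack_floor 0.44 [250.7 188.4] [585. -84.]
top plate0_mid 0.62 [308.1 196.2] [ 564. -245.]
top dropper_mid 0.82 [139.6 114.7] [760. 201.]
top reagent_mid 0.78 [309.4 129.4] [ 751. -246.]
top beaker_mid 0.77 [273.5 119.5] [ 780. -145.]
top dryer 7632 ((159.5, 147.5), (97.0, 99.0), 90.0)
top rack_floor 2279 ((279.1602478027344, 195.15821838378906), (73.23135375976562, 45.9384880065918), 7.765166282653809)
top tray_handle 819 ((159.0, 184.0), (24.0, 92.0), 90.0)
scene tray_handle 0.91 [329.1 264.4] [566. 170.]
scene tray_handle 0.33 [292.3 241.4] [586.  66.]
scene fan_tip 0.75 [290.9 237.5] [636.  98.]
scene fan_tip 0.41 [331.9 268.6] [626. 210.]
scene rack_floor 0.73 [235.8 221.9] [ 605. -127.]
scene rack_floor 0.48 [293.5 240. ] [525.  23.]
scene tray_floor 0.93 [334.2 266.2] [508. 156.]
scene plate0_mid 0.96 [221.8 175.8] [ 547. -258.]
scene dropper_mid 0.56 [282.6 316.5] [759. 204.]
scene dropper_mid 0.24 [290.3 239.6] [613.  80.]
scene reagent_mid 0.75 [166.4 215.4] [ 756. -241.]
scene reagent_mid 0.54 [282.4 319.9] [726. 181.]
scene beaker_mid 0.91 [179.7 240.5] [ 772. -160.]
scene dryer 12008 ((290.1279602050781, 300.09814453125), (125.3103256225586, 121.99549102783203), 45.616058349609375)
scene rack_floor 918 ((233.0231170654297, 219.35621643066406), (78.85338592529297, 36.626564025878906), 19.916406631469727)
scene tray_handle 439 ((333.8715515136719, 275.2614440917969), (74.27639770507812, 21.631824493408203), 43.2642936706543)
```

View pics/topc.png

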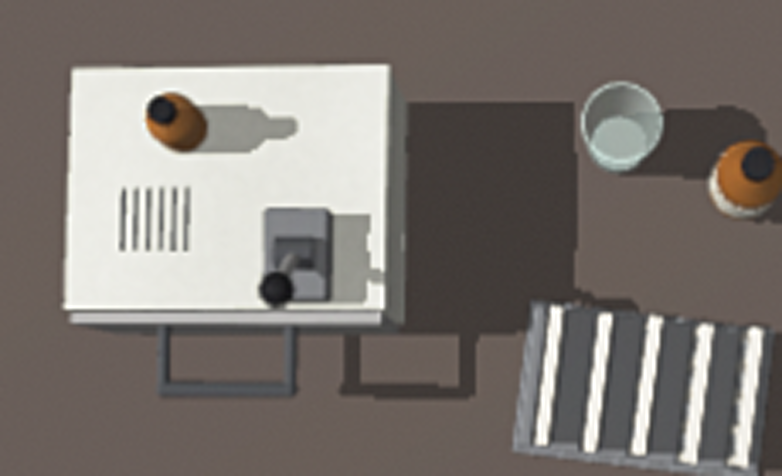

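The crop shows the five plates between (548,375) and (748,397), the dryer's top corners, the handle bar's centre line at about (228,391) and the lever ball at (276,288).

```bash
python3 - <<'E'
from h import *
f=lambda L:[(90+u/3.4,80+v/3.4) for u,v in L]
def show(n,P): print(n,P[:,:2].round(1).tolist())
D=ray("top",f([(70,68),(390,66),(385,311),(65,309)]),130);show("dryer",D)
for i,j in((0,1),(1,2),(2,3),(3,0)): d=D[j]-D[i];print(np.linalg.norm(d).round(1),np.degrees(np.arctan2(d[1],d[0])).round(1))
show("panel",ray("top",f([(72,324),(381,324)]),125))
show("handle",ray("top",f([(162,389),(295,389)]),114))
show("ball",ray("top",f([(276,288)]),218))
# plates by threshold
im=get_image("top");c=camera_info("top")
g=im.astype(int);m=((g.min(2)>150)).astype(np.uint8);m[:165]=0;m[225:]=0;m[:,:243]=0;m[:,320:]=0
n,lab,st,ce=cv2.connectedComponentsWithStats(m)
for i in range(1,n):
    if st[i,4]>60:
        r=cv2.minAreaRect(np.argwhere(lab==i)[:,::-1].astype(np.float32));b=cv2.boxPoints(r)
        b=ray("top",b,88)[:,:2];e=[(b[(k)]+b[(k+1)%4])/2 for k in range(4)]
        l=[np.linalg.norm(b[k]-b[(k+1)%4]) for k in range(4)]
        k=int(np.argmin(l));q=e[k]-e[(k+2)%4];q=q if q[0]>0 else -q
        print("plate",st[i,4],b.mean(0).round(1),np.round(l[:2]),"yaw",np.degrees(np.arctan2(q[1],q[0])).round(1))
E
```

```text
dryer [[807.3, 292.9], [810.5, 39.8], [620.1, 37.8], [617.3, 287.5]]
253.1 -89.3
190.5 -179.4
249.6 90.6
190.1 1.6
panel [[606.1, 283.2], [610.5, 41.3]]
handle [[557.5, 213.1], [559.6, 108.4]]
ball [[627.1, 103.5]]
plate 148 [576.4 -86.4] [109.  10.] yaw -5.5
plate 154 [ 572. -125.] [109.  10.] yaw -5.7
plate 166 [ 570.1 -163.9] [109.  11.] yaw -6.1
plate 185 [ 564.2 -204.2] [111.  12.] yaw -6.8
plate 194 [ 562.4 -243.9] [111.  15.] yaw -7.3
```

```bash
python3 - <<'E'
from h import *
tool([584,180,250],np.radians(0.8))
E
```

```text
t 1.4 tcp [ 157.7 -656.3  245.3] open 85.1 F [ 0.7 -0.2  0.5]
 yaw 13.51
 shift [-0.6099  0.7136 -0.0047]
 az 12.71
```

```bash
python3 -m crank '[[[-0.61,0.714,-0.005,0,0,12.7,0],[-0.61,0.714,-0.005,0,0,12.7,0],[-0.61,0.714,-0.005,0,0,12.7,0],[-0.61,0.714,-0.005,0,0,12.7,0],[-0.61,0.714,-0.005,0,0,12.7,0],[-0.61,0.714,-0.005,0,0,12.7,0],[-0.61,0.714,-0.005,0,0,12.7,0],[-0.61,0.714,-0.005,0,0,12.7,0],[-0.61,0.714,-0.005,0,0,12.7,0],[-0.61,0.714,-0.005,0,0,12.7,0],[-0.61,0.714,-0.005,0,0,12.7,0],[-0.61,0.714,-0.005,0,0,12.7,0],[-0.61,0.714,-0.005,0,0,12.7,0],[-0.61,0.714,-0.005,0,0,12.7,0],[-0.61,0.714,-0.005,0,0,12.7,0],[-0.61,0.714,-0.005,0,0,12.7,0],[-0.61,0.714,-0.005,0,0,12.7,0],[-0.61,0.714,-0.005,0,0,12.7,0]]]'; python3 - <<'E'
from h import *
tool([584,180,109],np.radians(0.8))
im=get_image("wrist");cv2.imwrite("pics/w1.png",im[:,:,::-1])
E
```

```text
t: 3.65
tcp_pos: [583.6, 179.5, 250.7]
orientation: [-0.007, 1.0, 0.0, 0.0]
force: [0.2, 0.7, 0.3]
opening: -0.1
grasp_force: 0.0
t 3.65 tcp [583.6 179.5 250.7] open -0.1 F [0.2 0.7 0.3]
 yaw 0.77
 shift [-0.0003  0.0005  0.1417]
 az -0.03
```

View pics/w1.png

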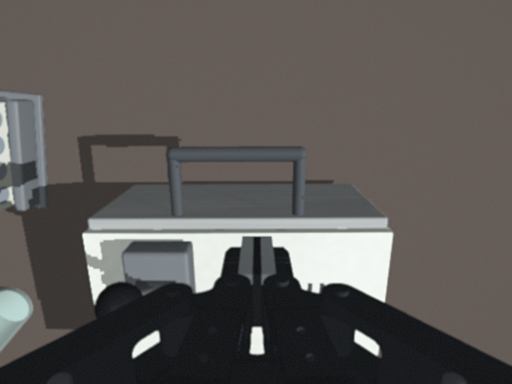

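The wrist view shows the handle bar at rows 148–160 (columns 170–305), the panel's top edge at rows 218–228 and the shut fingertips at (257,240).

```bash
python3 - <<'E'
from h import *
print(ray("wrist",[(172,154),(304,154)],114).round(1))
print(ray("wrist",[(90,220),(385,220),(90,229),(385,229)],125).round(1))
E
python3 -m crank '[[[0,0,0.06,0,0,0,0],[0,0,0.12,0,0,0,0],[0,0,0.141,0,0,0,0],[0,0,0.141,0,0,0,0]]]'
```

```text
[[557.8 112.2 114. ]
 [556.6 217.  114. ]]
[[610.5  44.9 125. ]
 [607.5 283.8 125. ]
 [618.4  43.9 125. ]
 [615.3 284.8 125. ]]
t: 4.2
tcp_pos: [583.0, 179.0, 108.1]
orientation: [-0.007, 1.0, -0.001, -0.001]
force: [0.1, 0.1, 1.5]
opening: -0.1
grasp_force: 0.0
```

```bash
python3 -m crank '[[[0.01,0,0,0,0,0,0],[0.022,0,0,0,0,0,0],[0.034,0,0,0,0,0,0],[0.046,0,0,0,0,0,0],[0.058,0,0,0,0,0,0],[0.07,0,0,0,0,0,0],[0.082,0,0,0,0,0,0],[0.094,0,0,0,0,0,0],[0.106,0,0,0,0,0,0],[0.118,0,0,0,0,0,0],[0.13,0,0,0,0,0,0],[0.138,0,0,0,0,0,0],[0.144,0,0,0,0,0,0],[0.148,0,0,0,0,0,0],[0.148,0,0,0,0,0,0]]]'
```

```text
t: 6.08
tcp_pos: [435.3, 178.0, 109.0]
orientation: [-0.007, 1.0, -0.0, -0.001]
force: [-0.8, -0.0, 0.2]
opening: -0.4
grasp_force: 0.0
```

```bash
python3 -m crank '[[[0.003,0,0,0,0,0,0],[0.005,0,0,0,0,0,0],[0.007,0,0,0,0,0,0],[0.007,0,0,0,0,0,0]]]'
```

```text
t: 6.58
tcp_pos: [428.7, 178.2, 109.3]
orientation: [-0.007, 1.0, -0.0, -0.0]
force: [0.3, -0.7, 0.7]
opening: 0.1
grasp_force: 0.0
```

```bash
python3 -m crank '[[[0.003,0,0,0,0,0,0],[0.005,0,0,0,0,0,0],[0.007,0,0,0,0,0,0]]]';python3 -m crank '[[[0.002,0,0,0,0,0,0],[0.004,0,0,0,0,0,0]]]'; python3 - <<'E'
from h import *
cv2.imwrite("pics/t2.png",cv2.resize(get_image("top")[80:220,90:320],None,fx=3.4,fy=3.4,interpolation=2)[:,:,::-1])
E
```

```text
t: 6.95
tcp_pos: [424.3, 178.6, 109.7]
orientation: [-0.008, 1.0, 0.0, 0.002]
force: [25.9, -9.5, -18.0]
opening: 0.1
grasp_force: 12.7
t: 7.2
tcp_pos: [423.8, 178.8, 109.9]
orientation: [-0.009, 1.0, 0.0, 0.005]
force: [51.5, -17.2, -34.3]
opening: -0.2
grasp_force: 25.5
```

View pics/t2.png

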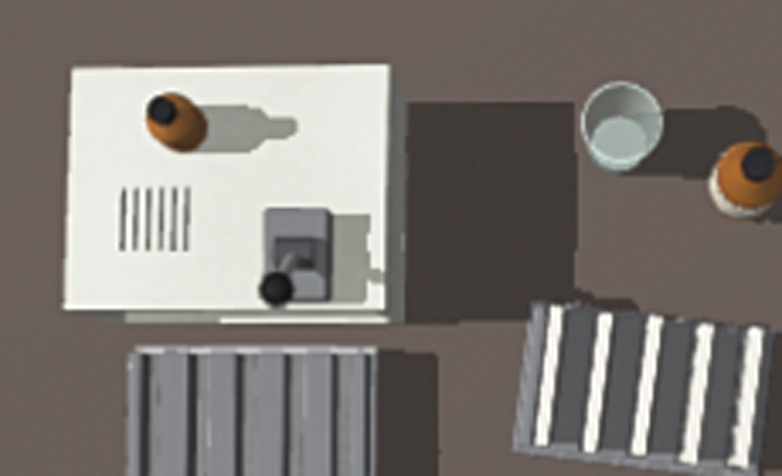

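The tray is out at its stop, at 51 N, with its slots at crop (130–375, 345+). I'll back off, rise and look down into it.

```bash
python3 -m crank '[[[-0.02,0,0,0,0,0,0],[-0.022,0,0,0,0,0,0],[-0.022,0,-0.06,0,0,0,0],[-0.022,0,-0.12,0,0,0,0],[-0.05,0,-0.18,0,0,0,0],[-0.105,-0.013,-0.2,0,0,0,0.03],[-0.105,-0.013,-0.2,0,0,0,0.03],[-0.105,-0.013,-0.2,0,0,0,0.03]]]'; python3 - <<'E'
from h import *
tool()
im=get_image("wrist");np.save("w2.npy",im);import pickle;pickle.dump(camera_info("wrist"),open("w2.pkl","wb"));cv2.imwrite("pics/w2.png",cv2.resize(im,None,fx=1.5,fy=1.5)[:,:,::-1])
im=get_image("top");np.save("t2.npy",im)
E
```

```text
t: 8.25
tcp_pos: [522.2, 166.4, 308.4]
orientation: [-0.007, 1.0, -0.0, -0.001]
force: [-0.8, -0.2, 0.3]
opening: 29.9
grasp_force: 0.0
t 8.25 tcp [522.2 166.4 308.4] open 29.9 F [-0.8 -0.2  0.3]
 yaw 0.76
```

View pics/w2.png

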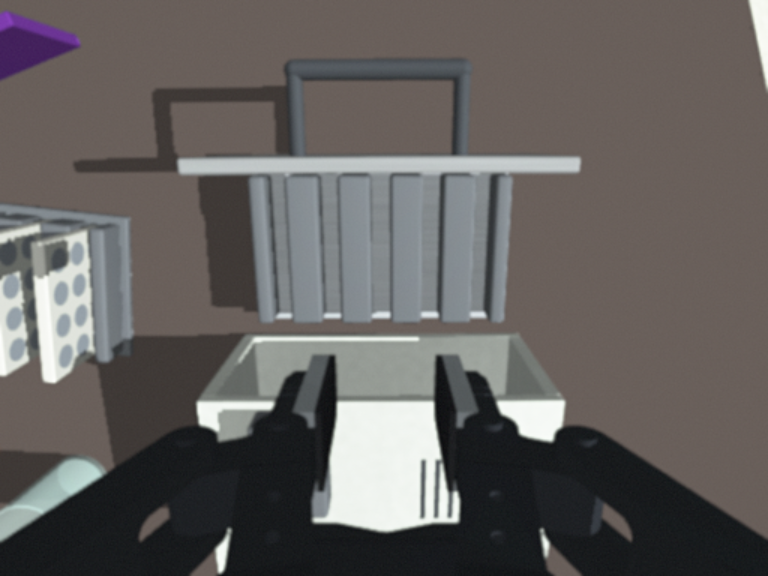

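The wrist view shows six ribs: rib tops at scaled columns 288–320, 340–371, 391–422 and 442–474, rows 177–321. The panel's edge is at row 157 and the handle at row 68.

```bash
python3 - <<'E'
from h import *
import pickle
c=pickle.load(open("w2.pkl","rb"));im=np.load("w2.npy");g=cv2.GaussianBlur(cv2.cvtColor(im,6 if 0 else cv2.COLOR_RGB2GRAY).astype(float),(0,0),.8)
for v in(190,250,305):
    print(v,g[int(v/1.5),165:350:1].astype(int).tolist())
E
```

```text
190 [72, 92, 114, 127, 134, 138, 142, 145, 149, 150, 145, 134, 121, 107, 91, 89, 106, 124, 132, 133, 134, 134, 132, 125, 114, 110, 118, 130, 135, 137, 137, 138, 139, 139, 139, 139, 140, 140, 141, 141, 142, 143, 143, 146, 148, 144, 131, 113, 102, 110, 125, 134, 137, 137, 136, 137, 137, 136, 129, 116, 106, 113, 128, 136, 138, 138, 139, 139, 139, 139, 140, 141, 141, 141, 142, 143, 143, 143, 145, 146, 142, 132, 125, 129, 135, 138, 138, 138, 138, 138, 138, 139, 138, 131, 114, 101, 106, 123, 135, 139, 139, 140, 140, 140, 141, 141, 141, 141, 141, 142, 142, 142, 142, 143, 145, 147, 145, 141, 138, 137, 137, 137, 137, 137, 138, 138, 135, 119, 89, 67, 68, 89, 114, 132, 139, 140, 140, 140, 140, 140, 140, 141, 141, 141, 141, 141, 142, 142, 143, 145, 147, 145, 140, 137, 137, 137, 138, 138, 138, 134, 118, 90, 65, 56, 56, 66, 84, 107, 125, 136, 140, 142, 145, 147, 145, 134, 116, 102, 98, 98, 98, 98, 98, 98, 98]
250 [58, 58, 61, 72, 93, 115, 128, 134, 138, 141, 144, 148, 148, 142, 128, 110, 89, 78, 90, 112, 126, 130, 131, 131, 130, 126, 118, 110, 115, 126, 134, 137, 137, 137, 137, 138, 138, 138, 139,
[... 909 characters left out ...]
8, 138, 138, 139, 139, 139, 142, 147, 146, 134, 114, 101, 108, 122, 130, 132, 132, 132, 132, 133, 130, 119, 108, 110, 123, 133, 135, 135, 136, 136, 137, 137, 138, 138, 138, 138, 139, 139, 139, 141, 144, 142, 133, 126, 127, 130, 132, 132, 132, 132, 132, 132, 132, 130, 118, 103, 104, 120, 131, 135, 135, 136, 136, 137, 137, 137, 137, 138, 138, 138, 139, 139, 140, 143, 144, 141, 136, 133, 132, 132, 132, 132, 132, 133, 129, 115, 89, 68, 71, 90, 113, 129, 135, 136, 136, 136, 136, 136, 137, 138, 138, 139, 138, 139, 139, 140, 142, 144, 142, 137, 133, 132, 132, 132, 132, 129, 116, 90, 66, 55, 56, 67, 87, 109, 125, 133, 137, 139, 142, 143, 137, 121, 106, 99, 98, 98, 98, 97, 98, 98, 98, 98, 98, 99, 98]
```

```bash
python3 - <<'E'
from h import *
import pickle
c=pickle.load(open("w2.pkl","rb"));im=np.load("t2.npy")
M=[]
for v,cs in((190,(200.3,235.1,270.3,305.6)),(250,(202,235.7,270.2,304.5)),(305,(203.8,236.8,270,303.5))):
    P=ray("wrist",[(u,v/1.5) for u in cs],50,c);print(P[:,:2].round(1).tolist(),P.mean(0).round(1));M.append(P.mean(0))
d=M[2]-M[0];print("yaw",np.degrees(np.arctan2(d[1],d[0])))
P=ray("wrist",np.array([(180,157),(579,157),(180,172),(580,172)])/1.5,125,c);print("panel",P.round(1).tolist())
P=ray("wrist",np.array([(288,68),(470,68)])/1.5,114,c);print("bar",P.round(1).tolist())
g=cv2.GaussianBlur(cv2.cvtColor(im,cv2.COLOR_RGB2GRAY).astype(float),(0,0),.6)
cv2.imwrite("pics/t3.png",cv2.resize(im[175:250,115:215],None,fx=7,fy=7,interpolation=2)[:,:,::-1])
E
```

```text
[[484.7, 102.4], [484.2, 141.8], [483.7, 181.6], [483.1, 221.5]] [483.9 161.8  50. ]
[[530.8, 102.9], [530.3, 142.3], [529.7, 182.6], [529.2, 222.6]] [530.  162.6  50. ]
[[575.7, 103.7], [575.2, 143.5], [574.6, 183.4], [574.1, 223.8]] [574.9 163.6  50. ]
yaw 1.11528864994103
panel [[459.2, 42.5, 125.0], [456.1, 282.5, 125.0], [468.0, 41.7, 125.0], [464.9, 284.1, 125.0]]
bar [[407.4, 107.5, 114.0], [406.0, 215.7, 114.0]]
```

View pics/t3.png

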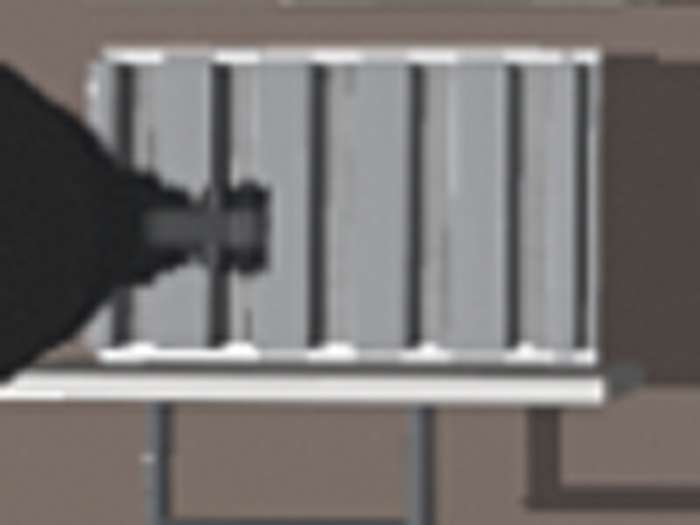

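```bash
python3 - <<'E'
from h import *
tool([580,-165,310],np.radians(-5.8))
E
```

```text
t 8.35 tcp [521.9 166.6 308.6] open 30.3 F [ 0.   0.1 -0. ]
 yaw 0.84
 shift [-0.0532 -0.3324 -0.0013]
 az 6.64
```

```bash
python3 -m crank '[[[-0.053,-0.332,0,0,0,6.6,0.025],[-0.053,-0.332,0,0,0,6.6,0.025],[-0.053,-0.332,0,0,0,6.6,0.025],[-0.053,-0.332,0,0,0,6.6,0.025],[-0.053,-0.332,0,0,0,6.6,0.025],[-0.053,-0.332,0,0,0,6.6,0.025],[-0.053,-0.332,0,0,0,6.6,0.025],[-0.053,-0.332,0,0,0,6.6,0.025]]]'; python3 - <<'E'
from h import *
tool()
im=get_image("wrist");cv2.imwrite("pics/w3.png",cv2.resize(im,None,fx=1.5,fy=1.5)[:,:,::-1])
E
```

```text
t: 9.35
tcp_pos: [580.3, -163.7, 309.2]
orientation: [0.05, 0.999, 0.0, -0.0]
force: [-0.3, -0.4, 0.5]
opening: 25.0
grasp_force: 0.0
t 9.35 tcp [ 580.3 -163.7  309.2] open 25.0 F [-0.3 -0.4  0.5]
 yaw -5.76
```

View pics/w3.png

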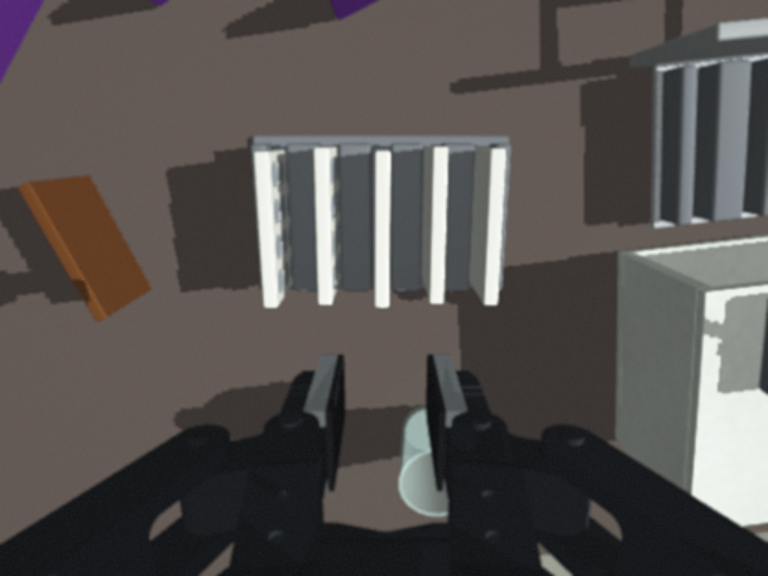

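All five plates' top edges show as bright strips at scaled columns 270, 326, 383, 436 and 494, rows 147–306. The fingertips sit below them at row 355.

```bash
cat >> h.py <<'E'
def plates(z=88,thr=215,row=(85,225),pad=0):
    """bright top faces in the wrist picture -> centre, length, yaw"""
    im=get_image("wrist");c=camera_info("wrist");g=im.min(2)
    m=(g>thr).astype(np.uint8);m[:row[0]]=0;m[row[1]:]=0
    n,lab,st,ce=cv2.connectedComponentsWithStats(m,connectivity=4);out=[]
    for i in range(1,n):
        if 250<st[i,4]<2000:
            r=cv2.minAreaRect(np.argwhere(lab==i)[:,::-1].astype(np.float32));b=ray("wrist",cv2.boxPoints(r),z,c)[:,:2]
            l=[np.linalg.norm(b[k]-b[(k+1)%4]) for k in range(2)];k=int(np.argmax(l))
            q=b[(k+1)%4]-b[k];q=q if q[0]>0 else -q
            if l[k]<160 and min(l)<30: out.append((*b.mean(0),max(l),min(l),np.degrees(np.arctan2(q[1],q[0])),st[i,4],*ce[i]))
    out.sort(key=lambda o:-o[1])
    for o in out: print("plate",np.round(o,1).tolist())
    return out
E
python3 - <<'E'
from h import *
for t in(195,210,225):print(t);plates(thr=t)
E
```

```text
195
plate [647.8, 91.4, 48.2, 26.4, -89.0, 397.0, 483.5, 199.9]
plate [574.2, -86.0, 108.7, 9.0, -5.6, 890.0, 329.5, 149.4]
plate [569.3, -124.7, 108.2, 8.6, -5.7, 883.0, 292.0, 148.8]
plate [568.6, -164.1, 108.6, 8.3, -6.7, 866.0, 254.5, 151.9]
plate [562.0, -203.3, 109.2, 13.0, -7.3, 1054.0, 215.7, 148.2]
plate [559.9, -242.2, 107.9, 14.1, -5.4, 1150.0, 178.0, 150.9]
210
plate [647.4, 91.4, 48.0, 25.1, -89.2, 380.0, 483.4, 199.8]
plate [574.2, -86.1, 108.5, 8.5, -5.8, 843.0, 329.4, 149.4]
plate [569.4, -124.8, 108.2, 8.4, -5.8, 854.0, 291.9, 148.6]
plate [568.1, -164.1, 107.5, 8.1, -6.6, 826.0, 254.5, 151.5]
plate [561.5, -203.8, 108.1, 12.0, -7.3, 985.0, 215.5, 148.3]
plate [560.0, -242.9, 107.9, 12.7, -5.5, 1045.0, 177.7, 151.1]
225
plate [647.0, 91.2, 48.0, 23.7, -88.4, 345.0, 483.0, 199.9]
plate [573.9, -85.9, 107.6, 8.1, -5.5, 801.0, 329.5, 149.5]
plate [569.0, -125.0, 107.1, 8.0, -6.0, 803.0, 292.1, 148.5]
plate [568.2, -164.2, 107.4, 7.0, -5.7, 807.0, 254.4, 151.1]
plate [562.0, -204.4, 107.2, 9.0, -6.2, 889.0, 215.5, 149.5]
plate [560.0, -244.5, 107.9, 8.8, -5.7, 887.0, 177.4, 151.8]
```

```bash
python3 - <<'E'
from h import *
tool([574,-86.2,72],np.radians(-5.7))
E
```

```text
t 9.55 tcp [ 580.8 -163.5  309.6] open 25.4 F [-0.2  0.4 -1.4]
 yaw -5.69
 shift [0.0145 0.0762 0.2376]
 az 0.01
```

```bash
python3 -m crank '[[[0.014,0.076,0.06,0,0,0,0.025],[0.014,0.076,0.12,0,0,0,0.025],[0.014,0.076,0.17,0,0,0,0.025],[0.014,0.076,0.205,0,0,0,0.025],[0.014,0.076,0.23,0,0,0,0.025],[0.014,0.076,0.238,0,0,0,0.025],[0.014,0.076,0.238,0,0,0,0.025]]]' 40;python3 -m crank '[[[0,0,0,0,0,0,0],[0,0,0,0,0,0,0],[0,0,0,0,0,0,0],[0,0,0,0,0,0,0]]]'; python3 -m crank '[[[0,0,-0.02,0,0,0,0],[0,0,-0.06,0,0,0,0],[0,0,-0.11,0,0,0,0],[0,0,-0.14,0,0,0,0],[0,0,-0.14,0,0,0,0]]]'
python3 - <<'E'
from h import *
tool([531.3,162.6,210],np.radians(0.9))
im=get_image("wrist");cv2.imwrite("pics/w4.png",cv2.resize(im,None,fx=1.5,fy=1.5)[:,:,::-1])
E
```

```text
t: 10.42
tcp_pos: [574.9, -87.3, 71.7]
orientation: [0.05, 0.999, -0.0, 0.0]
force: [-0.8, 0.9, 0.1]
opening: 25.0
grasp_force: 0.0
t: 10.92
tcp_pos: [575.6, -87.5, 72.8]
orientation: [0.05, 0.999, 0.0, 0.001]
force: [-1.2, 2.1, 6.6]
opening: 9.6
grasp_force: 40.4
t: 11.55
tcp_pos: [575.7, -87.6, 214.2]
orientation: [0.051, 0.999, 0.0, 0.003]
force: [0.9, 0.3, -2.7]
opening: 9.3
grasp_force: 39.2
t 11.55 tcp [575.7 -87.6 214.2] open 9.3 F [ 0.9  0.3 -2.7]
 yaw -5.79
 shift [0.0694 0.2444 0.0041]
 az -6.69
```

View pics/w4.png

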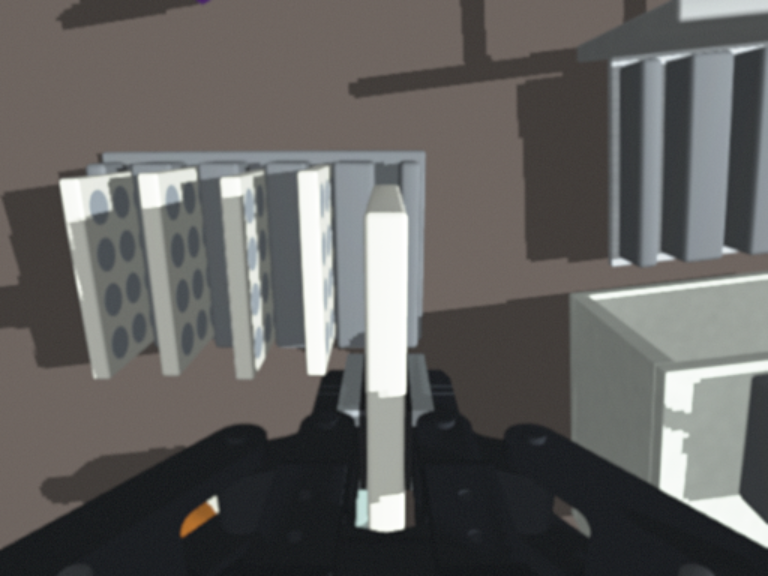

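The plate is held; its top face spans rows 212–530 and columns 367–406 in the scaled picture.

```bash
cat >> h.py <<'E'
def held(pts,dz=16):
    """scaled (x1.5) pixels on the held plate's top face -> tool coordinates, mm"""
    s=arm.get_state();r=R.from_quat(s["orientation"])
    P=ray("wrist",np.array(pts)/1.5,s["tcp_pos"][2]+dz);print("held",r.inv().apply(P-s["tcp_pos"]).round(1).tolist())
E
python3 - <<'E'
from h import *
held([(367,212),(406,212),(370,530),(404,530)])
E
```

```text
held [[56.5, -3.7, -16.1], [56.5, 5.0, -16.1], [-29.4, -3.8, -16.0], [-29.4, 5.4, -15.9]]
```

```bash
python3 - <<'E'
from h import *
tool([531.5,242.2,205],np.radians(0.9))
E
```

```text
t 11.6 tcp [574.6 -87.5 212.1] open 9.3 F [ 0.3  0.2 -3. ]
 yaw -5.82
 shift [0.0763 0.3236 0.0073]
 az -6.72
```

```bash
python3 -m crank '[[[0.02,0.06,0,0,0,0,0],[0.035,0.12,0,0,0,-3,0],[0.055,0.18,0,0,0,-6.7,0],[0.07,0.24,0,0,0,-6.7,0],[0.076,0.295,0,0,0,-6.7,0],[0.076,0.324,0.007,0,0,-6.7,0],[0.076,0.324,0.007,0,0,-6.7,0],[0.076,0.324,0.007,0,0,-6.7,0]]]'
python3 - <<'E'
from h import *
tool([531.5,242.2,84.8],np.radians(0.9))
im=get_image("wrist");cv2.imwrite("pics/w5.png",cv2.resize(im,None,fx=1.5,fy=1.5)[:,:,::-1])
E
```

```text
t: 12.6
tcp_pos: [531.2, 241.4, 203.0]
orientation: [-0.008, 1.0, -0.001, -0.001]
force: [0.0, 0.3, -2.3]
opening: 9.3
grasp_force: 39.7
t 12.6 tcp [531.2 241.4 203. ] open 9.3 F [ 0.   0.3 -2.3]
 yaw 0.88
 shift [-0.0006  0.0009  0.1182]
 az -0.02
```

View pics/w5.png

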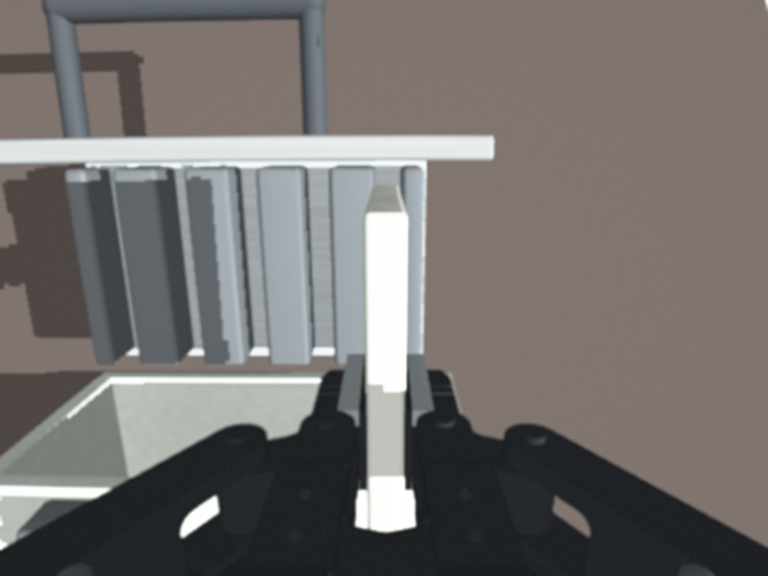

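The plate's near end is at (386,212), over the slot between the rib edges at columns 373 and 405 (row 172).

```bash
python3 - <<'E'
from h import *
s=arm.get_state();r=R.from_quat(s["orientation"])
for z,p in((50,[(373,172),(404,172),(304,172),(334,172),(309,355),(336,355),(242,355),(272,355)]),(125,[(493,137),(493,159)])):
    P=ray("wrist",np.array(p)/1.5,z);print(P[:,:2].round(1).tolist(),r.inv().apply(P-s["tcp_pos"]).round(1)[:,:2].tolist())
E
```

```text
[[475.0, 234.1], [474.7, 251.0], [475.4, 196.4], [475.2, 212.8], [583.2, 196.3], [583.0, 212.6], [583.9, 155.6], [583.6, 173.9]] [[56.3, -6.1], [56.3, 10.7], [56.4, -43.8], [56.4, -27.4], [-51.4, -45.6], [-51.3, -29.2], [-51.4, -86.2], [-51.4, -68.0]]
[[456.9, 283.0], [465.3, 283.6]] [[73.8, 42.9], [65.4, 43.4]]
```

```bash
python3 -m crank '[[[0,0.0015,0.04,0,0,0,0],[0,0.0015,0.07,0,0,0,0],[0,0.0015,0.085,0,0,0,0],[0,0.0015,0.095,0,0,0,0],[0,0.0015,0.1,0,0,0,0],[0,0.0015,0.105,0,0,0,0]]]';python3 -m crank '[[[0,0,0.005,0,0,0,0],[0,0,0.01,0,0,0,0],[0,0,0.0125,0,0,0,0],[0,0,0.0125,0,0,0,0]]]'
```

```text
t: 13.4
tcp_pos: [532.2, 244.2, 99.9]
orientation: [-0.008, 1.0, 0.0, 0.001]
force: [0.4, 0.0, -1.5]
opening: 9.4
grasp_force: 39.6
t: 13.9
tcp_pos: [531.6, 243.9, 86.6]
orientation: [-0.008, 1.0, -0.0, -0.0]
force: [0.5, 0.5, -1.6]
opening: 9.5
grasp_force: 39.6
```

```bash
python3 -m crank '[[[0,0,0.001,0,0,0,0],[0,0,0.002,0,0,0,0],[0,0,0.002,0,0,0,0]]]'
```

```text
t: 14.28
tcp_pos: [531.7, 244.0, 84.9]
orientation: [-0.008, 1.0, 0.0, 0.0]
force: [0.3, 0.8, -1.7]
opening: 9.5
grasp_force: 39.8
```

```bash
python3 -m crank '[[[0,0,0.001,0,0,0,0],[0,0,0.002,0,0,0,0],[0,0,0.002,0,0,0,0]]]'
```

```text
t: 14.65
tcp_pos: [532.9, 244.1, 84.7]
orientation: [-0.008, 1.0, 0.0, 0.001]
force: [0.3, -2.0, 10.4]
opening: 9.4
grasp_force: 41.6
```

```bash
python3 -m crank '[[[0,0,0,0,0,0,0.012],[0,0,0,0,0,0,0.018],[0,0,0,0,0,0,0.022],[0,0,-0.02,0,0,0,0.022],[0,0,-0.08,0,0,0,0.025],[0,0,-0.14,0,0,0,0.025],[-0.01,-0.04,-0.19,0,0,0,0.025],[-0.02,-0.1,-0.215,0,0,3,0.025],[-0.03,-0.16,-0.215,0,0,6.7,0.025],[-0.035,-0.22,-0.215,0,0,6.7,0.025],[-0.04,-0.28,-0.215,0,0,6.7,0.025],[-0.042,-0.34,-0.215,0,0,6.7,0.025],[-0.042,-0.37,-0.215,0,0,6.7,0.025],[-0.042,-0.37,-0.215,0,0,6.7,0.025],[-0.042,-0.37,-0.215,0,0,6.7,0.025]]]'
python3 - <<'E'
from h import *
o=plates(thr=225)
p=o[0] if o[0][2]>100 else o[1]
tool([p[0],p[1],72],np.radians(p[4]))
get_image("top")
im=get_image("top");print(ray("top",[[0,0]],0)[0][:2])
cv2.imwrite("pics/t4.png",cv2.resize(im[130:230,110:330],None,fx=3.5,fy=3.5,interpolation=2)[:,:,::-1])
E
```

```text
t: 16.52
tcp_pos: [579.4, -125.2, 297.5]
orientation: [0.051, 0.999, 0.0, -0.0]
force: [-0.7, 0.5, 0.2]
opening: 25.1
grasp_force: 0.0
plate [647.5, 104.5, 81.3, 23.8, -89.3, 462.0, 460.3, 206.3]
plate [569.7, -124.6, 107.6, 6.8, -5.7, 841.0, 255.5, 156.1]
plate [568.3, -163.4, 107.2, 9.1, -6.2, 956.0, 217.5, 157.9]
plate [562.0, -203.9, 107.2, 9.0, -6.1, 946.0, 177.1, 156.7]
plate [560.0, -243.9, 107.9, 9.4, -5.6, 961.0, 138.0, 157.9]
t 16.57 tcp [ 579.5 -124.8  297.7] open 24.9 F [-0.8 -0.2  0.6]
 yaw -5.77
 shift [ 0.0098 -0.0009  0.2257]
 az -0.06
[1183.93592337  748.1531033 ]
```

View pics/t4.png

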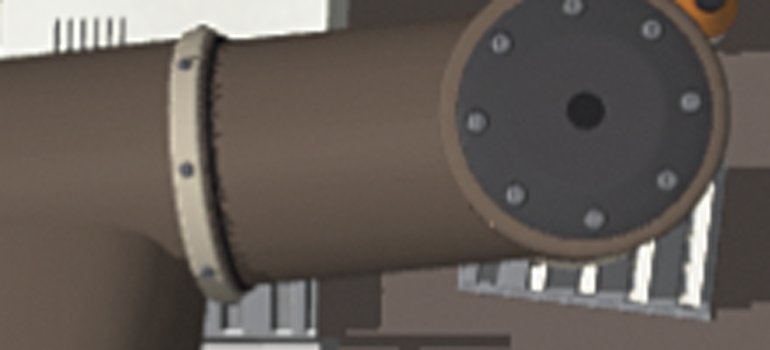

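```bash
python3 -m crank '[[[0.01,-0.001,0.06,0,0,0,0.025],[0.01,-0.001,0.12,0,0,0,0.025],[0.01,-0.001,0.17,0,0,0,0.025],[0.01,-0.001,0.205,0,0,0,0.025],[0.01,-0.001,0.22,0,0,0,0.025],[0.01,-0.001,0.226,0,0,0,0.025],[0.01,-0.001,0.226,0,0,0,0.025],[0.01,-0.001,0.226,0,0,0,0],[0.01,-0.001,0.226,0,0,0,0],[0.01,-0.001,0.226,0,0,0,0],[0.01,-0.001,0.226,0,0,0,0]]]' 40; python3 -m crank '[[[0,0,-0.02,0,0,0,0],[0,0,-0.06,0,0,0,0],[0,0,-0.1,0,0,0,0],[0.01,0.04,-0.13,0,0,0,0],[0.025,0.1,-0.14,0,0,0,0],[0.04,0.16,-0.14,0,0,-3,0],[0.055,0.22,-0.14,0,0,-6.7,0],[0.065,0.28,-0.135,0,0,-6.7,0],[0.072,0.323,-0.131,0,0,-6.7,0],[0.072,0.323,-0.131,0,0,-6.7,0],[0.072,0.323,-0.131,0,0,-6.7,0]]]'
python3 - <<'E'
from h import *
tool([531.9,203.2,84.8],np.radians(0.9))
g=get_image("wrist").min(2)
print(g[120:155:1,257].tolist()); print("held cols",[(v,np.flatnonzero(g[v,230:290]>215)[[0,-1]]+230) for v in(155,180,210,235)])
s=arm.get_state();r=R.from_quat(s["orientation"])
P=proj("wrist",s["tcp_pos"]+r.apply([[x,y,-16] for x in(55,30,0) for y in(-5,5)]));print(P.round(1).tolist())
cv2.imwrite("w6.png",get_image("wrist")[:,:,::-1])
E
```

```text
t: 18.05
tcp_pos: [570.4, -125.4, 73.3]
orientation: [0.05, 0.999, 0.0, 0.001]
force: [-0.6, 0.5, 6.7]
opening: 9.7
grasp_force: 40.3
t: 19.42
tcp_pos: [530.0, 203.0, 202.7]
orientation: [-0.008, 1.0, -0.0, -0.0]
force: [0.1, -1.0, -1.8]
opening: 9.1
grasp_force: 39.5
t 19.43 tcp [530.  203.  202.7] open 9.1 F [ 0.1 -1.  -1.8]
 yaw 0.94
 shift [-0.0019  0.0002  0.1179]
 az 0.04
[166, 168, 166, 161, 152, 148, 147, 146, 144, 140, 140, 141, 143, 147, 150, 149, 149, 150, 150, 148, 145, 163, 218, 247, 252, 252, 253, 254, 253, 254, 253, 253, 254, 254, 253]
held cols [(155, array([244, 271])), (180, array([245, 271])), (210, array([245, 270])), (235, array([245, 270]))]
[[240.5, 145.7], [270.3, 145.7], [241.4, 216.1], [269.6, 216.1], [242.5, 290.2], [268.8, 290.2]]
```

```bash
python3 -m crank '[[[-0.0015,0.0005,0.04,0,0,0,0],[-0.0015,0.0005,0.07,0,0,0,0],[-0.0015,0.0005,0.085,0,0,0,0],[-0.0015,0.0005,0.095,0,0,0,0],[-0.0015,0.0005,0.103,0,0,0,0]]]';python3 -m crank '[[[0,0,0.004,0,0,0,0],[0,0,0.008,0,0,0,0],[0,0,0.012,0,0,0,0],[0,0,0.014,0,0,0,0],[0,0,0.0155,0,0,0,0],[0,0,0.0165,0,0,0,0],[0,0,0.0165,0,0,0,0]]]'
```

```text
t: 20.15
tcp_pos: [532.5, 203.8, 100.1]
orientation: [-0.008, 1.0, 0.0, 0.001]
force: [0.9, -1.1, -1.4]
opening: 9.6
grasp_force: 39.5
t: 21.02
tcp_pos: [533.2, 204.0, 85.2]
orientation: [-0.008, 1.0, 0.0, 0.001]
force: [0.1, -2.5, 10.0]
opening: 9.6
grasp_force: 41.3
```

```bash
python3 -m crank '[[[0,0,0,0,0,0,0.012],[0,0,0,0,0,0,0.018],[0,0,0,0,0,0,0.022],[0,0,-0.02,0,0,0,0.022],[0,0,-0.08,0,0,0,0.025],[0,0,-0.14,0,0,0,0.025],[-0.01,-0.04,-0.19,0,0,0,0.025],[-0.02,-0.1,-0.215,0,0,3,0.025],[-0.03,-0.16,-0.215,0,0,6.7,0.025],[-0.035,-0.22,-0.215,0,0,6.7,0.025],[-0.04,-0.28,-0.215,0,0,6.7,0.025],[-0.04,-0.34,-0.215,0,0,6.7,0.025],[-0.04,-0.369,-0.215,0,0,6.7,0.025],[-0.04,-0.369,-0.215,0,0,6.7,0.025],[-0.04,-0.369,-0.215,0,0,6.7,0.025]]]'
python3 - <<'E'
from h import *
o=[p for p in plates(thr=225) if p[2]>100]
p=o[0]
tool([p[0],p[1],72],np.radians(p[4]))
E
```

```text
t: 22.9
tcp_pos: [577.7, -164.3, 298.0]
orientation: [0.051, 0.999, 0.0, -0.0]
force: [1.0, -0.1, -0.2]
opening: 25.4
grasp_force: 0.0
plate [648.5, 87.5, 39.2, 26.6, -89.3, 422.0, 489.2, 207.1]
plate [599.5, 57.3, 86.7, 3.7, -88.8, 265.0, 469.4, 167.8]
plate [564.1, -162.8, 109.1, 9.7, -5.6, 1097.0, 255.6, 151.7]
plate [557.9, -202.8, 108.9, 13.6, -7.3, 1260.0, 215.8, 148.6]
plate [556.0, -241.6, 109.5, 18.7, -8.4, 1381.0, 177.0, 151.3]
t 22.95 tcp [ 577.8 -163.8  298.2] open 25.5 F [-0.5  0.1 -0.9]
 yaw -5.76
 shift [ 0.0137 -0.0004  0.2262]
 az -0.15
```

```bash
python3 - <<'E'
from h import *
im=get_image("wrist");cv2.imwrite("pics/w7.png",cv2.resize(im,None,fx=1.5,fy=1.5)[:,:,::-1])
for t in (235,245,250): print(t);plates(thr=t)
E
```

```text
235
plate [648.6, 87.5, 40.2, 26.1, -89.3, 395.0, 488.2, 207.1]
plate [563.7, -162.9, 108.1, 8.7, -5.6, 971.0, 255.1, 151.9]
plate [558.1, -203.1, 108.9, 12.6, -7.3, 1139.0, 215.1, 148.7]
plate [556.1, -241.8, 109.7, 14.8, -5.9, 1285.0, 176.3, 151.4]
245
plate [648.1, 87.4, 40.2, 24.8, -89.3, 373.0, 488.3, 206.8]
plate [563.7, -163.5, 108.1, 7.8, -5.6, 940.0, 254.9, 151.2]
plate [557.5, -203.5, 107.8, 11.6, -7.4, 1061.0, 214.8, 148.8]
plate [555.7, -241.8, 108.3, 13.7, -5.3, 1114.0, 175.6, 151.7]
250
plate [648.1, 87.8, 39.2, 24.5, -89.3, 352.0, 488.3, 206.7]
plate [563.7, -163.5, 108.1, 7.8, -5.6, 932.0, 254.9, 151.4]
plate [557.6, -203.7, 107.8, 9.4, -5.8, 1008.0, 214.7, 149.6]
plate [555.7, -244.0, 108.3, 9.5, -5.8, 1002.0, 175.3, 152.2]
```

View pics/w7.png

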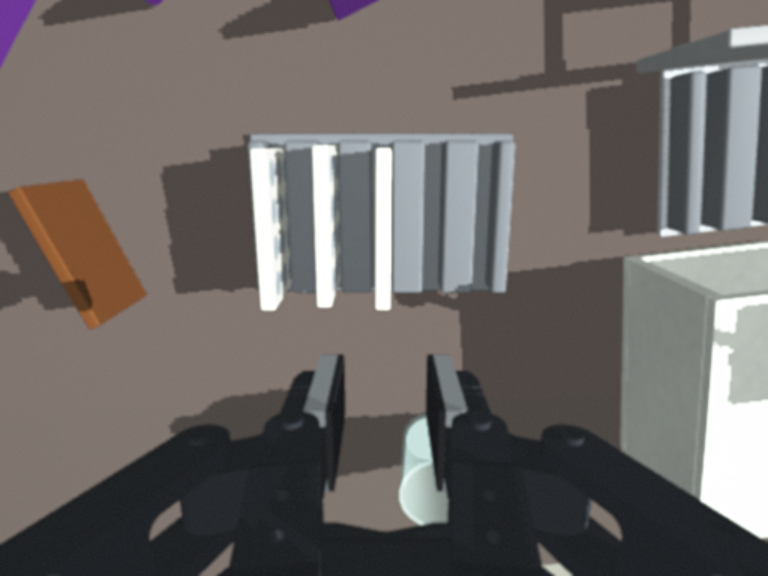

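```bash
python3 -m crank '[[[0.014,-0.001,0.06,0,0,0,0.025],[0.014,-0.001,0.12,0,0,0,0.025],[0.014,-0.001,0.17,0,0,0,0.025],[0.014,-0.001,0.205,0,0,0,0.025],[0.014,-0.001,0.22,0,0,0,0.025],[0.014,-0.001,0.226,0,0,0,0.025],[0.014,-0.001,0.226,0,0,0,0.025],[0.014,-0.001,0.226,0,0,0,0],[0.014,-0.001,0.226,0,0,0,0],[0.014,-0.001,0.226,0,0,0,0],[0.014,-0.001,0.226,0,0,0,0]]]' 40; python3 -m crank '[[[0,0,-0.02,0,0,0,0],[0,0,-0.06,0,0,0,0],[0,0,-0.1,0,0,0,0],[0.01,0.04,-0.13,0,0,0,0],[0.025,0.1,-0.14,0,0,0,0],[0.04,0.16,-0.14,0,0,-3,0],[0.055,0.22,-0.14,0,0,-6.7,0],[0.06,0.28,-0.135,0,0,-6.7,0],[0.063,0.323,-0.131,0,0,-6.7,0],[0.063,0.323,-0.131,0,0,-6.7,0],[0.063,0.323,-0.131,0,0,-6.7,0]]]'
cat >> h.py <<'E'
def hold():
    im=get_image("wrist");g=im.min(2);s=arm.get_state();r=R.from_quat(s["orientation"])
    v=120+int(np.argmax(g[120:170,257]>205));print("near row",v,"(141.5 usual)",[(np.flatnonzero(g[q,225:295]>215)[[0,-1]]+225).tolist() for q in(155,235)])
    return im
E
python3 - <<'E'
from h import *
tool([532,163.6,84.8],np.radians(0.9));im=hold()
cv2.imwrite("pics/w8.png",cv2.resize(im,None,fx=1.5,fy=1.5)[:,:,::-1])
E
```

```text
t: 24.52
tcp_pos: [564.8, -164.2, 73.8]
orientation: [0.05, 0.999, -0.0, 0.001]
force: [-0.9, 0.5, 6.4]
opening: 9.2
grasp_force: 40.4
t: 25.9
tcp_pos: [533.2, 163.4, 203.1]
orientation: [-0.008, 1.0, -0.0, -0.0]
force: [1.0, 0.2, -1.5]
opening: 9.4
grasp_force: 39.6
t 25.9 tcp [533.2 163.4 203.1] open 9.4 F [ 1.   0.2 -1.5]
 yaw 0.94
 shift [0.0011 0.0003 0.1183]
 az 0.04
near row 143 (141.5 usual) [[245, 271], [246, 294]]
```

View pics/w8.png

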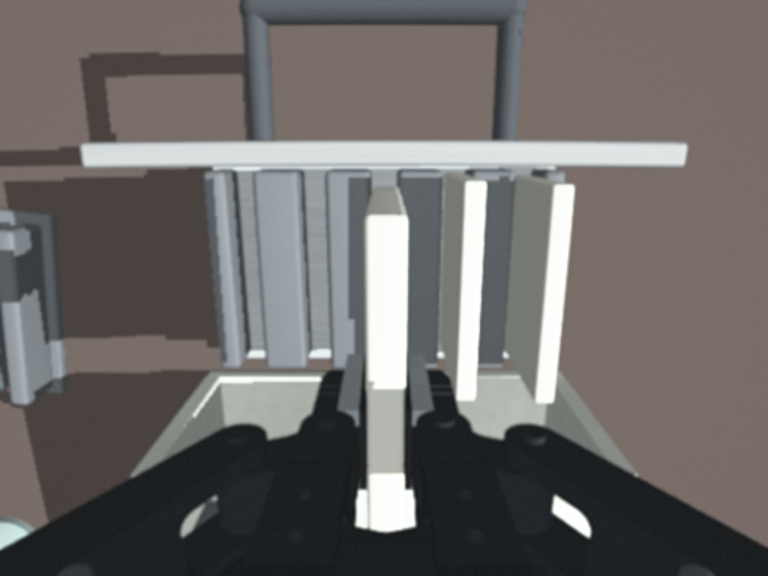

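Two plates stand upright in the +40 and +80 slots. The third, at columns 368–406, is centred over the middle slot (371–401).

```bash
python3 -m crank '[[[0.002,0,0.04,0,0,0,0],[0.002,0,0.07,0,0,0,0],[0.002,0,0.085,0,0,0,0],[0.002,0,0.095,0,0,0,0],[0.002,0,0.103,0,0,0,0]]]';python3 -m crank '[[[0,0,0.004,0,0,0,0],[0,0,0.008,0,0,0,0],[0,0,0.012,0,0,0,0],[0,0,0.014,0,0,0,0],[0,0,0.0155,0,0,0,0],[0,0,0.0165,0,0,0,0],[0,0,0.0165,0,0,0,0]]]'
```

```text
t: 26.58
tcp_pos: [532.2, 163.5, 100.6]
orientation: [-0.008, 1.0, 0.0, 0.001]
force: [0.1, -0.3, -1.8]
opening: 9.6
grasp_force: 39.5
t: 27.45
tcp_pos: [533.1, 163.8, 85.7]
orientation: [-0.008, 1.0, 0.0, 0.002]
force: [-0.8, -2.8, 10.6]
opening: 9.5
grasp_force: 41.4
```

```bash
python3 -m crank '[[[0,0,0,0,0,0,0.012],[0,0,0,0,0,0,0.018],[0,0,0,0,0,0,0.022],[0,0,-0.02,0,0,0,0.022],[0,0,-0.08,0,0,0,0.025],[0,0,-0.14,0,0,0,0.025],[-0.01,-0.04,-0.19,0,0,0,0.025],[-0.02,-0.1,-0.215,0,0,3,0.025],[-0.03,-0.16,-0.215,0,0,6.7,0.025],[-0.032,-0.22,-0.215,0,0,6.7,0.025],[-0.032,-0.28,-0.215,0,0,6.7,0.025],[-0.032,-0.34,-0.215,0,0,6.7,0.025],[-0.032,-0.369,-0.215,0,0,6.7,0.025],[-0.032,-0.369,-0.215,0,0,6.7,0.025],[-0.032,-0.369,-0.215,0,0,6.7,0.025]]]'
python3 - <<'E'
from h import *
plates(thr=235)
o=[p for p in plates(thr=250) if p[2]>100]
p=o[0]
tool([p[0],p[1],72],np.radians(p[4]))
E
```

```text
t: 29.32
tcp_pos: [569.4, -204.6, 298.5]
orientation: [0.051, 0.999, 0.0, -0.0]
force: [-0.0, 1.0, 1.1]
opening: 24.8
grasp_force: 0.0
plate [557.9, -203.3, 109.6, 9.7, -5.6, 1096.0, 255.6, 153.7]
plate [555.9, -243.6, 110.1, 14.6, -7.3, 1288.0, 216.8, 155.5]
plate [558.0, -203.6, 109.7, 8.8, -5.6, 1036.0, 255.4, 153.0]
plate [556.2, -243.0, 109.9, 12.1, -5.3, 1208.0, 216.4, 155.6]
t 29.43 tcp [ 569.6 -204.   298.8] open 24.9 F [-0.7 -0.4  0.9]
 yaw -5.73
 shift [ 0.0116 -0.0009  0.2268]
 az -0.11
```

```bash
python3 -m crank '[[[0.0115,-0.001,0.06,0,0,0,0.025],[0.0115,-0.001,0.12,0,0,0,0.025],[0.0115,-0.001,0.17,0,0,0,0.025],[0.0115,-0.001,0.205,0,0,0,0.025],[0.0115,-0.001,0.22,0,0,0,0.025],[0.0115,-0.001,0.227,0,0,0,0.025],[0.0115,-0.001,0.227,0,0,0,0.025],[0.0115,-0.001,0.227,0,0,0,0],[0.0115,-0.001,0.227,0,0,0,0],[0.0115,-0.001,0.227,0,0,0,0],[0.0115,-0.001,0.227,0,0,0,0]]]' 40; python3 -m crank '[[[0,0,-0.02,0,0,0,0],[0,0,-0.06,0,0,0,0],[0,0,-0.1,0,0,0,0],[0.01,0.04,-0.13,0,0,0,0],[0.025,0.1,-0.14,0,0,0,0],[0.04,0.16,-0.14,0,0,-3,0],[0.055,0.22,-0.14,0,0,-6.7,0],[0.058,0.28,-0.135,0,0,-6.7,0],[0.058,0.324,-0.131,0,0,-6.7,0],[0.058,0.324,-0.131,0,0,-6.7,0],[0.058,0.324,-0.131,0,0,-6.7,0]]]'
python3 - <<'E'
from h import *
tool([532.5,123.7,84.8],np.radians(0.9));im=hold()
E
```

```text
t: 30.8
tcp_pos: [558.9, -204.9, 73.3]
orientation: [0.05, 0.999, -0.0, 0.001]
force: [-0.5, 1.5, 6.4]
opening: 9.2
grasp_force: 40.3
t: 32.17
tcp_pos: [532.4, 123.3, 202.5]
orientation: [-0.008, 1.0, -0.0, -0.0]
force: [-0.9, -0.3, -2.1]
opening: 9.1
grasp_force: 39.7
t 32.17 tcp [532.4 123.3 202.5] open 9.1 F [-0.9 -0.3 -2.1]
 yaw 0.93
 shift [-0.0002  0.0005  0.1177]
 az 0.03
near row 144 (141.5 usual) [[246, 271], [247, 270]]
```

```bash
python3 -m crank '[[[0.001,0.0005,0.04,0,0,0,0],[0.001,0.0005,0.07,0,0,0,0],[0.001,0.0005,0.085,0,0,0,0],[0.001,0.0005,0.095,0,0,0,0],[0.001,0.0005,0.103,0,0,0,0]]]';python3 -m crank '[[[0,0,0.004,0,0,0,0],[0,0,0.008,0,0,0,0],[0,0,0.012,0,0,0,0],[0,0,0.014,0,0,0,0],[0,0,0.0155,0,0,0,0],[0,0,0.0165,0,0,0,0],[0,0,0.0165,0,0,0,0]]]'
```

```text
t: 32.85
tcp_pos: [532.5, 123.9, 100.1]
orientation: [-0.008, 1.0, 0.0, 0.001]
force: [-0.2, 0.6, -2.0]
opening: 9.1
grasp_force: 39.7
t: 33.72
tcp_pos: [533.4, 124.1, 85.2]
orientation: [-0.008, 1.0, 0.0, 0.002]
force: [-0.7, -2.5, 10.4]
opening: 9.8
grasp_force: 41.6
```

```bash
python3 -m crank '[[[0,0,0,0,0,0,0.012],[0,0,0,0,0,0,0.018],[0,0,0,0,0,0,0.022],[0,0,-0.02,0,0,0,0.022],[0,0,-0.08,0,0,0,0.025],[0,0,-0.14,0,0,0,0.025],[-0.01,-0.04,-0.19,0,0,0,0.025],[-0.02,-0.1,-0.215,0,0,3,0.025],[-0.029,-0.16,-0.215,0,0,6.7,0.025],[-0.029,-0.22,-0.215,0,0,6.7,0.025],[-0.029,-0.28,-0.215,0,0,6.7,0.025],[-0.029,-0.34,-0.215,0,0,6.7,0.025],[-0.029,-0.369,-0.215,0,0,6.7,0.025],[-0.029,-0.369,-0.215,0,0,6.7,0.025],[-0.029,-0.369,-0.215,0,0,6.7,0.025]]]'
python3 - <<'E'
from h import *
plates(thr=235)
o=[p for p in plates(thr=250) if p[2]>100]
p=o[0]
tool([p[0],p[1],72],np.radians(p[4]))
E
```

```text
t: 35.6
tcp_pos: [566.7, -244.2, 298.0]
orientation: [0.051, 0.999, 0.0, -0.0]
force: [-0.5, 0.6, 0.3]
opening: 25.1
grasp_force: 0.0
plate [556.1, -244.1, 109.7, 9.7, -5.7, 1150.0, 255.1, 154.4]
plate [556.2, -244.4, 109.7, 8.7, -5.7, 1072.0, 254.5, 155.3]
t 35.7 tcp [ 566.9 -243.6  298.4] open 24.6 F [0.4 0.1 1. ]
 yaw -5.73
 shift [ 0.0106 -0.0019  0.2264]
 az -0.06
```

```bash
python3 -m crank '[[[0.0105,-0.0015,0.06,0,0,0,0.025],[0.0105,-0.0015,0.12,0,0,0,0.025],[0.0105,-0.0015,0.17,0,0,0,0.025],[0.0105,-0.0015,0.205,0,0,0,0.025],[0.0105,-0.0015,0.22,0,0,0,0.025],[0.0105,-0.0015,0.2265,0,0,0,0.025],[0.0105,-0.0015,0.2265,0,0,0,0.025],[0.0105,-0.0015,0.2265,0,0,0,0],[0.0105,-0.0015,0.2265,0,0,0,0],[0.0105,-0.0015,0.2265,0,0,0,0],[0.0105,-0.0015,0.2265,0,0,0,0]]]' 40; python3 -m crank '[[[0,0,-0.02,0,0,0,0],[0,0,-0.06,0,0,0,0],[0,0,-0.1,0,0,0,0],[0.01,0.04,-0.13,0,0,0,0],[0.025,0.1,-0.14,0,0,0,0],[0.04,0.16,-0.14,0,0,-3,0],[0.055,0.22,-0.14,0,0,-6.7,0],[0.0565,0.28,-0.135,0,0,-6.7,0],[0.0565,0.325,-0.131,0,0,-6.7,0],[0.0565,0.325,-0.131,0,0,-6.7,0],[0.0565,0.325,-0.131,0,0,-6.7,0]]]'
python3 - <<'E'
from h import *
tool([532.8,83.8,84.8],np.radians(0.9));im=hold()
E
```

```text
t: 37.08
tcp_pos: [557.2, -245.2, 73.3]
orientation: [0.05, 0.999, -0.0, 0.001]
force: [-1.0, 0.9, 6.0]
opening: 9.0
grasp_force: 40.1
t: 38.45
tcp_pos: [532.3, 84.0, 202.7]
orientation: [-0.008, 1.0, -0.0, -0.0]
force: [0.2, -0.3, -1.6]
opening: 9.1
grasp_force: 39.7
t 38.45 tcp [532.3  84.  202.7] open 9.1 F [ 0.2 -0.3 -1.6]
 yaw 0.94
 shift [-0.0005 -0.0002  0.1179]
 az 0.04
near row 144 (141.5 usual) [[246, 270], [247, 269]]
```

```bash
python3 -m crank '[[[0.0005,-0.0003,0.04,0,0,0,0],[0.0005,-0.0003,0.07,0,0,0,0],[0.0005,-0.0003,0.085,0,0,0,0],[0.0005,-0.0003,0.095,0,0,0,0],[0.0005,-0.0003,0.103,0,0,0,0]]]';python3 -m crank '[[[0,0,0.004,0,0,0,0],[0,0,0.008,0,0,0,0],[0,0,0.012,0,0,0,0],[0,0,0.014,0,0,0,0],[0,0,0.0155,0,0,0,0],[0,0,0.0165,0,0,0,0],[0,0,0.0165,0,0,0,0]]]'
```

```text
t: 39.12
tcp_pos: [532.7, 83.6, 100.0]
orientation: [-0.008, 1.0, 0.0, 0.0]
force: [0.7, -0.6, -2.1]
opening: 9.5
grasp_force: 39.8
t: 40.0
tcp_pos: [533.9, 84.0, 85.3]
orientation: [-0.009, 1.0, 0.0, 0.002]
force: [-0.3, -1.8, 10.6]
opening: 9.4
grasp_force: 41.6
```

```bash
python3 -m crank '[[[0,0,0,0,0,0,0.012],[0,0,0,0,0,0,0.018],[0,0,0,0,0,0,0.022],[0,0,-0.02,0,0,0,0.022],[0,0,-0.08,0,0,0,0.022],[0,0,-0.14,0,0,0,0.022],[0.05,0.05,-0.18,0,0,0,0.0],[0.0965,0.0975,-0.18,0,0,0,0],[0.0965,0.0975,-0.18,0,0,0,0],[0.0965,0.0975,-0.18,0,0,0,0]]]'
python3 - <<'E'
from h import *
tool([436,180,109],np.radians(0.9));im=get_image("wrist")
t=get_image("top")[120:240,100:330]
t=cv2.resize(t,(512,267),interpolation=2)
cv2.imwrite("pics/w9.png",np.vstack([im[:330],t])[:,:,::-1])
E
```

```text
t: 41.25
tcp_pos: [433.4, 180.8, 263.9]
orientation: [-0.009, 1.0, 0.001, 0.0]
force: [0.7, 0.1, -0.6]
opening: 0.2
grasp_force: 0.0
t 41.25 tcp [433.4 180.8 263.9] open 0.2 F [ 0.7  0.1 -0.6]
 yaw 1.07
 shift [-0.0025 -0.001   0.1549]
 az 0.17
```

View pics/w9.png

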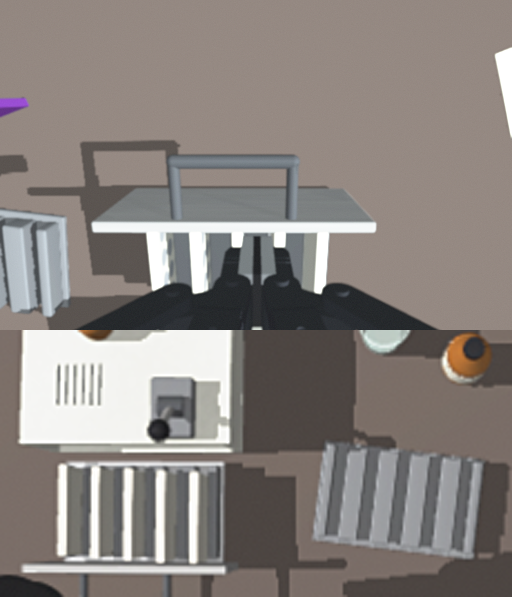

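All five plates stand upright in the tray (top view, columns 60–200) and the rack is empty. Now I'll push the tray home.

```bash
python3 -m crank '[[[-0.002,-0.001,0.06,0,0,0,0],[-0.002,-0.001,0.11,0,0,0,0],[-0.002,-0.001,0.145,0,0,0,0],[-0.002,-0.001,0.155,0,0,0,0],[-0.002,-0.001,0.155,0,0,0,0]]]'; python3 -m crank '[[[-0.005,0,0,0,0,0,0],[-0.01,0,0,0,0,0,0],[-0.015,0,0,0,0,0,0],[-0.022,0,0,0,0,0,0],[-0.03,0,0,0,0,0,0],[-0.039,0,0,0,0,0,0],[-0.048,0,0,0,0,0,0],[-0.057,0,0,0,0,0,0],[-0.066,0,0,0,0,0,0],[-0.075,0,0,0,0,0,0],[-0.084,0,0,0,0,0,0],[-0.093,0,0,0,0,0,0],[-0.102,0,0,0,0,0,0],[-0.111,0,0,0,0,0,0],[-0.12,0,0,0,0,0,0],[-0.129,0,0,0,0,0,0],[-0.138,0,0,0,0,0,0],[-0.145,0,0,0,0,0,0],[-0.15,0,0,0,0,0,0]]]'
```

```text
t: 41.98
tcp_pos: [436.8, 178.4, 108.2]
orientation: [-0.008, 1.0, -0.001, -0.0]
force: [0.4, 0.2, 1.4]
opening: 0.2
grasp_force: 0.0
t: 44.35
tcp_pos: [586.7, 181.1, 108.2]
orientation: [-0.008, 1.0, -0.0, -0.0]
force: [-1.6, 1.2, 0.6]
opening: -0.1
grasp_force: 1.1
```

```bash
python3 -m crank '[[[-0.004,0,0,0,0,0,0],[-0.007,0,0,0,0,0,0],[-0.009,0,0,0,0,0,0],[-0.009,0,0,0,0,0,0]]]'; python3 -m crank '[[[-0.002,0,0,0,0,0,0],[-0.003,0,0,0,0,0,0],[-0.003,0,0,0,0,0,0]]]'
```

```text
t: 44.85
tcp_pos: [595.5, 181.2, 108.3]
orientation: [-0.008, 1.0, -0.0, 0.0]
force: [-0.3, -0.4, 0.9]
opening: 0.0
grasp_force: 0.1
t: 45.22
tcp_pos: [596.9, 181.2, 108.3]
orientation: [-0.008, 1.0, -0.0, -0.001]
force: [-8.6, 1.3, 3.9]
opening: 0.3
grasp_force: 3.8
```

Contact is starting; I'll press a little more to confirm the hard stop.

```bash
python3 -m crank '[[[-0.001,0,0,0,0,0,0],[-0.002,0,0,0,0,0,0],[-0.002,0,0,0,0,0,0]]]'
```

```text
t: 45.6
tcp_pos: [597.0, 181.1, 108.3]
orientation: [-0.008, 1.0, -0.0, -0.003]
force: [-17.2, 4.3, 10.6]
opening: -0.0
grasp_force: 8.4
```

```bash
python3 -m crank '[[[0.012,0,0,0,0,0,0],[0.012,0,0,0,0,0,0],[0.012,0,-0.06,0,0,0,0],[0.018,0,-0.12,0,0,0,0],[0.018,-0.03,-0.16,0,0,0,0],[0.02,-0.078,-0.16,0,0,0,0],[0.02,-0.078,-0.14,0,0,0,0],[0.02,-0.078,-0.11,0,0,0,0],[0.02,-0.078,-0.11,0,0,0,0]]]'; python3 - <<'E'
from h import *
tool([671,103.4,219])
for n in("top","scene"):
    get_image(n)
    for l,z in(("fan_tip",218),("tray_handle",114)):
        for d in boxes_of(n,l)[:2]: print(n,l,round(d["conf"],2),ray(n,d["uv"],z)[0].round(1))
E
```

```text
t: 46.72
tcp_pos: [580.7, 102.2, 216.4]
orientation: [-0.008, 1.0, -0.001, -0.002]
force: [0.1, 0.1, 0.2]
opening: 0.0
grasp_force: 0.0
t 46.73 tcp [580.7 102.2 216.4] open 0.0 F [0.1 0.1 0.2]
 yaw 0.87
 shift [-0.0903 -0.0002 -0.0029]
top fan_tip 0.56 [ 711.6 -224.4  218. ]
top tray_handle 0.54 [608.1  72.  114. ]
scene fan_tip 0.45 [634.2 105.  218. ]
scene tray_handle 0.63 [567.4 180.  114. ]
```

```bash
python3 -m crank '[[[-0.008,0,-0.003,0,0,0,0],[-0.016,0,-0.003,0,0,0,0],[-0.024,0,-0.003,0,0,0,0],[-0.032,0,-0.003,0,0,0,0],[-0.04,0,-0.003,0,0,0,0],[-0.048,0,-0.003,0,0,0,0],[-0.056,0,-0.003,0,0,0,0],[-0.064,0,-0.003,0,0,0,0],[-0.072,0,-0.003,0,0,0,0],[-0.08,0,-0.003,0,0,0,0],[-0.084,0,-0.003,0,0,0,0],[-0.087,0,-0.003,0,0,0,0],[-0.087,0,-0.003,0,0,0,0]]]'; python3 -m crank '[[[-0.002,0,0,0,0,0,0],[-0.003,0,0,0,0,0,0],[-0.003,0,0,0,0,0,0]]]'
```

```text
t: 48.65
tcp_pos: [668.8, 104.4, 221.4]
orientation: [-0.008, 1.0, -0.0, 0.0]
force: [0.3, -0.0, 0.0]
opening: -0.1
grasp_force: 0.0
t: 49.02
tcp_pos: [671.4, 104.5, 221.3]
orientation: [-0.008, 1.0, -0.0, -0.0]
force: [-1.0, -0.4, -1.0]
opening: 0.0
grasp_force: 0.7
```

```bash
python3 -m crank '[[[-0.002,0,0,0,0,0,0],[-0.003,0,0,0,0,0,0],[-0.003,0,0,0,0,0,0]]]'; python3 -m crank '[[[-0.001,0,0,0,0,0,0],[-0.002,0,0,0,0,0,0],[-0.002,0,0,0,0,0,0]]]'
```

```text
t: 49.4
tcp_pos: [671.9, 104.4, 221.1]
orientation: [-0.008, 1.0, -0.0, -0.002]
force: [-11.9, 1.7, 5.3]
opening: 0.2
grasp_force: 5.9
t: 49.78
tcp_pos: [672.2, 104.3, 221.0]
orientation: [-0.008, 1.0, -0.0, -0.004]
force: [-18.6, 2.8, 8.7]
opening: 0.1
grasp_force: 9.5
```

Hard stop at the predicted place, so the lever is fully back. I'll retreat and check numerically, since I've used up my pictures.

```bash
python3 -m crank '[[[0.01,0,0,0,0,0,0],[0.06,0,0,0,0,0,0],[0.1,0,-0.03,0,0,0,0],[0.15,-0.05,-0.08,0,0,0,0],[0.18,-0.11,-0.1,0,0,0,0],[0.18,-0.17,-0.1,0,0,0,0],[0.18,-0.23,-0.1,0,0,0,0],[0.18,-0.28,-0.1,0,0,0,0],[0.18,-0.28,-0.1,0,0,0,0]]]'; python3 - <<'E'
from h import *
for n in("top","scene"):
    im=get_image(n)
    for l,z in(("fan_tip",218),("tray_handle",114),("dropper_mid",165),("beaker_mid",42),("reagent_mid",57)):
        for d in boxes_of(n,l)[:2]: print(n,l,round(d["conf"],2),np.round(d["uv"]),ray(n,d["uv"],z)[0].round(1))
im=get_image("top");P=proj("top",[[695,103.6,218],[557.5,111,114],[557.5,213,114],[623,103,218]]);print(P.round(0))
for u,v in P.round().astype(int): print(im[v-3:v+4,u].mean(1).astype(int),im[v,u-3:u+4].mean(1).astype(int))
E
```

```text
t: 50.9
tcp_pos: [500.7, -181.7, 321.7]
orientation: [-0.006, 1.0, -0.0, 0.001]
force: [-0.0, -0.0, 0.1]
opening: 0.1
grasp_force: 0.0
top fan_tip 0.42 [178. 139.] [689.3  88.4 218. ]
top tray_handle 0.69 [156. 174.] [611.4 166.5 114. ]
top dropper_mid 0.64 [138. 115.] [758.1 205.1 165. ]
top beaker_mid 0.82 [274. 118.] [ 783.6 -145.5   42. ]
top reagent_mid 0.69 [310. 129.] [ 752.7 -248.4   57. ]
scene fan_tip 0.61 [181. 243.] [825.9 -49.  218. ]
scene tray_handle 0.89 [327. 266.] [572.3 168.8 114. ]
scene tray_handle 0.62 [274. 256.] [647.7  67.  114. ]
scene dropper_mid 0.78 [282. 319.] [764.7 206.  165. ]
scene beaker_mid 0.56 [181. 242.] [ 772.1 -153.3   42. ]
scene reagent_mid 0.86 [166. 214.] [ 753.1 -243.9   57. ]
[[172. 137.]
 [176. 195.]
 [138. 194.]
 [171. 166.]]
[36 39 39 34 32 28 33] [39 41 40 34 29 20 21]
[50 56 60 62 66 67 69] [62 63 62 62 63 63 62]
[62 52 56 59 63 65 66] [60 59 60 59 61 59 60]
[136 137 136 135 114 122 214] [131 132 134 135 136 136 136]
```

```bash
python3 -c "
from workcell import arm;print(arm.job_done())"
```

```text
the job is handed in; nothing more can be done
None
```

I set all five spot plates upright in their own tray slots, pushed the tray home to its stop, then flipped the fan lever fully back. The bottles and beaker were where they started at the last check, and I handed the job in at about 51 s; no verdict came back.

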